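# Move the sample bottles to the run rack

### The job

Move the four sample bottles from the grey rack into the coloured holders of the other rack, each into the holder that has the colour of its cap, so that all four finally stand upright on the holders' floors. Work in the run order: blue first, then yellow, then green, red last, each let go in its holder before the next is placed. Keep the bottles upright, set them down gently rather than dropping them, and leave the flask and the tip box where they are.

Things in the scene. Friction and masses are not known exactly. Their poses are not given: they have to be found in the camera images.
- bottle_blue: loose white bottle with a blue screw cap, about 60 g, upright: round body 34 mm in diameter to 55 mm, shoulder, then a 31 mm cap from 63 to 85 mm (top). Origin: centre of its underside, z up, yaw arbitrary. Starts about mid-cell (4 mm) in the fixed grey rack: cell 52 mm square inside, 4 mm walls, floor 10 mm and rim 28 mm above the bench; four cells in a row, 75 mm apart
- holder_blue: fixed open-topped blue square box: 60 mm outside, 52 mm inside, 22 mm high, floor 4 mm thick. Origin: centre of its underside, 6 mm above the bench (a bottle in it stands 4 mm above the origin); z up, sides along x and y. Four holders in a row along their y (roughly world y, as is the grey rack), 75 mm apart, colours in any order, nearer to the robot than the grey rack or beyond it
- bottle_yellow: loose white bottle with a yellow screw cap, about 60 g, upright: round body 34 mm in diameter to 55 mm, shoulder, then a 31 mm cap from 63 to 85 mm (top). Origin: centre of its underside, z up, yaw arbitrary. Starts about mid-cell (4 mm) in the fixed grey rack: cell 52 mm square inside, 4 mm walls, floor 10 mm and rim 28 mm above the bench; four cells in a row, 75 mm apart
- holder_yellow: fixed open-topped yellow square box: 60 mm outside, 52 mm inside, 22 mm high, floor 4 mm thick. Origin: centre of its underside, 6 mm above the bench (a bottle in it stands 4 mm above the origin); z up, sides along x and y. Four holders in a row along their y (roughly world y, as is the grey rack), 75 mm apart, colours in any order, nearer to the robot than the grey rack or beyond it
- bottle_green: loose white bottle with a green screw cap, about 60 g, upright: round body 34 mm in diameter to 55 mm, shoulder, then a 31 mm cap from 63 to 85 mm (top). Origin: centre of its underside, z up, yaw arbitrary. Starts about mid-cell (4 mm) in the fixed grey rack: cell 52 mm square inside, 4 mm walls, floor 10 mm and rim 28 mm above the bench; four cells in a row, 75 mm apart
- holder_green: fixed open-topped green square box: 60 mm outside, 52 mm inside, 22 mm high, floor 4 mm thick. Origin: centre of its underside, 6 mm above the bench (a bottle in it stands 4 mm above the origin); z up, sides along x and y. Four holders in a row along their y (roughly world y, as is the grey rack), 75 mm apart, colours in any order, nearer to the robot than the grey rack or beyond it
- bottle_red: loose white bottle with a red screw cap, about 60 g, upright: round body 34 mm in diameter to 55 mm, shoulder, then a 31 mm cap from 63 to 85 mm (top). Origin: centre of its underside, z up, yaw arbitrary. Starts about mid-cell (4 mm) in the fixed grey rack: cell 52 mm square inside, 4 mm walls, floor 10 mm and rim 28 mm above the bench; four cells in a row, 75 mm apart
- holder_red: fixed open-topped red square box: 60 mm outside, 52 mm inside, 22 mm high, floor 4 mm thick. Origin: centre of its underside, 6 mm above the bench (a bottle in it stands 4 mm above the origin); z up, sides along x and y. Four holders in a row along their y (roughly world y, as is the grey rack), 75 mm apart, colours in any order, nearer to the robot than the grey rack or beyond it
- flask: bystander: loose amber conical glass flask, 72 mm in diameter at the foot, 105 mm high, standing to one side of the racks. Origin: centre of its underside, z up
- tip_box: bystander: loose white box with a pale blue lid, 84 by 114 mm, 62 mm high, standing to the other side of the racks. Origin: centre of its underside, z up

How it is judged (in metres and radians):
On the way, in this order (a step that is already met when the one before it is completed fails the run):
1. the blue bottle stands released in the blue holder (horizontal distance between bottle_blue and holder_blue below 0.014 m and z of bottle_blue in the frame of holder_blue between -0.001 and 0.009 m and angle between bottle_blue's own z axis and vertical below 0.12 rad and linear speed of bottle_blue below 0.03 m/s and contact force between bottle_blue and the fingers below 0.1 N), for 0.2 s.
2. the yellow bottle stands released in the yellow holder (horizontal distance between bottle_yellow and holder_yellow below 0.014 m and z of bottle_yellow in the frame of holder_yellow between -0.001 and 0.009 m and angle between bottle_yellow's own z axis and vertical below 0.12 rad and linear speed of bottle_yellow below 0.03 m/s and contact force between bottle_yellow and the fingers below 0.1 N), for 0.2 s.
3. the green bottle stands released in the green holder (horizontal distance between bottle_green and holder_green below 0.014 m and z of bottle_green in the frame of holder_green between -0.001 and 0.009 m and angle between bottle_green's own z axis and vertical below 0.12 rad and linear speed of bottle_green below 0.03 m/s and contact force between bottle_green and the fingers below 0.1 N), for 0.2 s.
4. the red bottle stands released in the red holder (horizontal distance between bottle_red and holder_red below 0.014 m and z of bottle_red in the frame of holder_red between -0.001 and 0.009 m and angle between bottle_red's own z axis and vertical below 0.12 rad and linear speed of bottle_red below 0.03 m/s and contact force between bottle_red and the fingers below 0.1 N), for 0.2 s.
At the end, for the whole second after the job is handed in: each bottle stands in the holder of its cap's colour: its underside's centre within 14 mm of the holder's centre seen from above, on the holder's floor (underside less than 9 mm above the holder's underside), within 0.12 rad of upright, out of the fingers and at rest (under 0.03 m/s) (all of step 1 and all of step 2 and all of step 3 and all of step 4); the robot touches nothing.
It fails at once if the flask or the tip box is pushed more than 20 mm or tipped (distance of any of flask, tip_box from where it was at the start of the episode above 0.02 m or angle between any of flask, tip_box's own z axis and vertical above 0.3 rad).
It fails at once if a bottle leans more than 0.6 rad from upright (angle between any of bottle_blue, bottle_yellow, bottle_green, bottle_red's own z axis and vertical above 0.6 rad).
It fails at once if a bottle is dropped or thrown (moves faster than 0.7 m/s out of the fingers, a fall of some 25 mm) ((linear speed of bottle_blue above 0.7 m/s and contact force between bottle_blue and the fingers below 0.1 N) or (linear speed of bottle_yellow above 0.7 m/s and contact force between bottle_yellow and the fingers below 0.1 N) or (linear speed of bottle_green above 0.7 m/s and contact force between bottle_green and the fingers below 0.1 N) or (linear speed of bottle_red above 0.7 m/s and contact force between bottle_red and the fingers below 0.1 N)).
It also fails if it takes over 88 s, if anything falls off the work surface, if the arm or the gripper's body presses on something with over 40 N, if the wrist force passes 120 N, or if a joint passes its speed limit or range.

### The arm

A 6-joint arm with a two-finger parallel gripper is mounted at the origin on the work surface. World frame = base frame: x ahead of the robot, y to its left, z up, the work surface at z = 0. Lengths are in mm, angles in rad, forces in N, time in s.
With the tool pointing down it reaches from about 275 to 750 mm from the base axis. Payload 10.2 kg.
Tool frame: the origin (TCP) lies at the very end of the fingers, on their centre line; the grasp point (between the pads) lies 19 mm behind it; z points along the fingers, y is the line along which they close (so a half turn about z gives the same grasp; the last joint's range is limited). The gripper opens to 85 mm and grips with 20 to 120 N. Pads are 22 mm wide; open, the fingers measure 114 mm over their backs; the gripper's body (76 mm by 85 mm) begins 54 mm behind the grasp point. The pads swing forward as they close: fully open they stand 13 mm farther back than shut.
Start: joints at [-1.342, 0.313, 1.498, -0, 1.331, -0.223], TCP at [229.196, -472.335, 231.294] pointing down, gripper open.
Joint ranges: [-2.94, 2.94], [-0.97, 2.17], [0.19, 2.56], [-1.23, 4.37], [0.02, 3.11], [-2.88, 2.88]. Speed limits (rad/s): [2.39, 2.39, 3.01, 3.14, 3.14, 3.14].

### API

Orientations are given as a unit quaternion [w, x, y, z].
In Python, from rig import ctrl gives the robot as it stands.
- The arm moves only by the shell command python3 -m inch 'ROWS' [OPENING] [FORCE]. ROWS is text: rows parted by semicolons, each of 6 numbers parted by spaces: the shift along the tool's x, y, z in mm, then the turn, a rotation vector about the tool's x, y, z in units of 6 degrees (1.0 is 6 degrees). A call has exactly 10 rows; each row shifts and turns the commanded pose from where the row before left it, along the tool's axes as they then stand; what a row does not reach is not made up. A row lasts 1/12 s, in which the tool goes at most 41.7 mm and 7.16 degrees, less where a joint would pass 70% of its speed; a pose out of reach is approached as far as the arm can. A call with a gripper value outside its range is refused whole. OPENING is the opening, from 0 (shut) to 1 (fully open), set as the call begins (- or left out, the last holds). The fingers move at their own pace and stop on an object; FORCE is the grip in N (left out, the last holds). Time passes only in rows, so rows that do not move let the fingers close, or fill a call up. It gives the time, the measured TCP pose, the force, the opening and the grip force at its end, in the units of the state.
- ctrl.sense(): the state, without advancing time (a new reading comes with each control period).
- ctrl.capture(name): name is "side" or "top" or "wrist"; returns a dict with "image" (420x560x3 uint8, red, green, blue), "intrinsics" (3x3 intrinsics, pixels), "D" ([k1, k2, p1, p2, k3] as OpenCV has them; the pictures are not rectified), "rvec" (rotation vector, rad) and "tvec" (3), from world to camera coordinates, as OpenCV has them. Camera axes: x right, y down, z forward; pixel columns grow to the right and rows downward; lengths in mm; the calibration is good to about 2 mm. A picture is of the moment at which its call begins. There is no depth.
- ctrl.finish_job(): hands the job in; it is judged then, once.
The state is a dict: "time_s": time; "joints": joint angles; "dq": joint speeds; "tau": joint torques, N m; "eef_pos": TCP position; "ee_rot": TCP orientation; "force": force on the tool from outside, world axes, zero at the start; "wrist_torque": the same for the moment, N m; "grip_width": opening from 0.0 (shut) to 1.0 (fully open); "grip_force": force on a finger pad.
Only numpy, scipy, OpenCV 4.12 (cv2) and the standard library are available. Lean on these libraries where they do the work, as an engineer would, in place of code of your own. Each camera call takes 0.05 s, during which the arm holds its last target. There are 200 camera calls.

## Working session

There is one attempt and no reset: what is moved stays moved. The work goes in short steps, Python scripts to look and compute and a shell command to move; the robot and the scene stay as the last step left them, time stands still between calls to the robot, and variables do not carry over. Pictures are saved under pics/ and viewed, at most 14 in all, crops included, and the job is handed in when it is done.

```bash
mkdir -p pics; ls; python3 - <<'E'
from rig import ctrl
import cv2,numpy as np
s=ctrl.sense(); print({k:np.round(v,3) for k,v in s.items()})
for n in("top","side"):
    c=ctrl.capture(n); cv2.imwrite(f"pics/{n}0.png",c["image"][:,:,::-1])
    R=cv2.Rodrigues(np.array(c["rvec"],float))[0]; print(n,np.round(-R.T@np.array(c["tvec"]).ravel()),R.round(2).tolist(),np.round(c["D"],3))
E
```

```text
pics
{'time_s': np.float64(0.0), 'joints': array([-1.342,  0.313,  1.498,  0.   ,  1.331, -0.223]), 'dq': array([-0.   , -0.   ,  0.001, -0.   ,  0.001, -0.002]), 'tau': array([ 1.0000e-03, -4.1226e+01, -2.5974e+01, -0.0000e+00,  4.0000e-03,
        0.0000e+00]), 'eef_pos': array([ 229.151, -472.057,  230.722]), 'ee_rot': array([-0.001,  0.975,  0.224,  0.   ]), 'force': array([-0.469, -0.747,  0.314]), 'wrist_torque': array([ 0.028,  0.063, -0.058]), 'grip_force': np.float64(0.0), 'grip_width': np.float64(1.002)}
top [389.   1. 932.] [[0.03, -1.0, 0.02], [-0.98, -0.03, -0.18], [0.18, -0.01, -0.98]] [-0.055  0.     0.     0.     0.   ]
side [-27. 559. 639.] [[-0.7, -0.72, -0.02], [-0.41, 0.42, -0.81], [0.59, -0.55, -0.59]] [0.001 0.    0.    0.    0.   ]
```

View pics/top0.png

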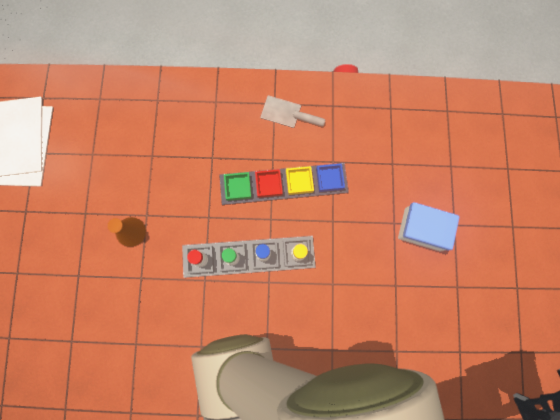

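View pics/side0.png

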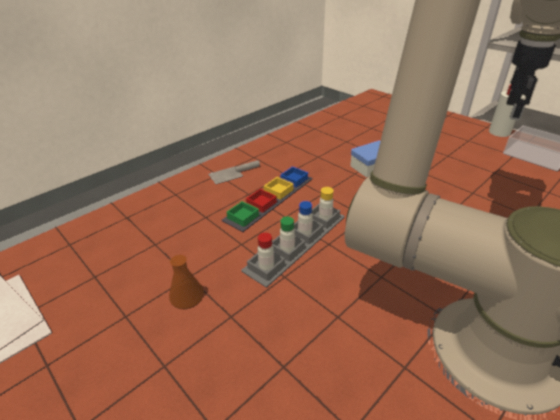

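The top view shows the caps at red (195,257), green (229,255), blue (263,252) and yellow (300,251). The holders are beyond them at green (237,186), red (269,183), yellow (300,180) and blue (331,178). The flask is on the left and the tip box on the right. The side view agrees.

```bash
cat > h.py <<'E'
from rig import ctrl
import cv2,numpy as np
from scipy.spatial.transform import Rotation as Ro
HUE={'red':(172,5),'yellow':(22,34),'green':(50,85),'blue':(108,128)}
def cal(c): return [np.array(c[k],float) for k in("intrinsics","D","rvec","tvec")]
def px2w(c,uv,z):
    K,D,r,t=cal(c); R=cv2.Rodrigues(r)[0]
    p=cv2.undistortPoints(np.array(uv,float).reshape(-1,1,2),K,D).reshape(-1,2)
    d=np.c_[p,np.ones(len(p))]@R; o=-R.T@t.ravel()
    return (o+d*((z-o[2])/d[:,2])[:,None])[:,:2]
def blobs(im,name,smin=150,vmin=60):
    h,s,v=cv2.split(cv2.cvtColor(im,cv2.COLOR_RGB2HSV)); a,b=HUE[name]
    m=((h>=a)&(h<=b) if a<b else (h>=a)|(h<=b))&(s>smin)&(v>vmin)
    n,l,st,ce=cv2.connectedComponentsWithStats(m.astype(np.uint8))
    return [(st[i,4],ce[i].round(1),st[i,:4],l==i) for i in range(1,n) if st[i,4]>40]
E
python3 - <<'E'
from h import *
for n in("top","side"):
    c=ctrl.capture(n)
    for k in HUE:
        for a,ce,bb,m in blobs(c["image"],k):
            r=cv2.minAreaRect(np.argwhere(m)[:,::-1].astype(np.float32))
            print(n,k,a,ce,bb,'rect',np.round(r[0],1),np.round(r[1],1),'cap z85',px2w(c,[ce],85)[0].round(1),'rim z28',px2w(c,[r[0]],28)[0].round(1))
E
```

```text
top red 146 [346.1  68.8] [334  65  23   8] rect [345.   68.5] [ 7. 22.] cap z85 [ 904.8 -168.3] rim z28 [ 940.3 -176.8]
top red 661 [268.5 182.7] [255 169  28  28] rect [268.6 182.7] [26.4 25.3] cap z85 [616.8   7.5] rim z28 [632.2   7.8]
top red 161 [194.5 256.6] [188 250  14  14] rect [194.5 256.5] [13. 13.] cap z85 [447.5 161.1] rim z28 [451.7 171.9]
top yellow 633 [299.3 179.5] [286 166  28  28] rect [299.4 179.3] [25.3 25.4] cap z85 [626.6 -61. ] rim z28 [643.  -65.3]
top yellow 152 [300.  250.9] [293 244  15  14] rect [299.8 251.3] [12.7 13.4] cap z85 [467.1 -65.6] rim z28 [471.6 -69.5]
side red 417 [261.1 199.2] [246 188  30  24] rect [260.9 198.9] [26.7 19.7] cap z85 [562.6  65.7] rim z28 [624.6  14.5]
side red 193 [264.5 239.4] [257 232  15  16] rect [264.  239.5] [15. 14.] cap z85 [448.  158.6] rim z28 [497.4 118.5]
side yellow 297 [279.5 187.2] [265 179  27  19] rect [279.3 186.6] [23.1 17.5] cap z85 [568.   -2.1] rim z28 [631.8 -61.7]
side yellow 99 [326.4 193. ] [322 188  10  12] rect [326.5 193.5] [11.  9.] cap z85 [466.2 -65.9] rim z28 [ 515.1 -128.6]
side green 71 [241.8 213.4] [234 208  18  12] rect [242.5 213.5] [11.3 12.7] cap z85 [552.6 135.1] rim z28 [610.6  90.4]
side blue 248 [295.1 175.8] [282 168  25  18] rect [294.9 175.1] [21.4 16.1] cap z85 [577.2 -68.7] rim z28 [ 642.2 -135.6]
side blue 105 [305.3 207.5] [301 202  10  12] rect [305.5 207.5] [11.  9.] cap z85 [462.8  14.7] rim z28 [512.8 -41.7]
```

```bash
cat >> h.py <<'E'
def go(xyz,th=None):
    s=ctrl.sense(); q=s["ee_rot"]; R=Ro.from_quat(np.r_[q[1:],q[0]])
    g=np.array([np.nan if v is None else v for v in xyz],float); p=np.array(s["eef_pos"]); g=np.where(np.isnan(g),p,g)
    out=R.inv().apply(g-p)
    if th is not None:
        a=np.radians(th); G=Ro.from_matrix(np.array([[np.cos(a),np.sin(a),0],[np.sin(a),-np.cos(a),0],[0,0,-1]]))
        print("turn units",np.round(np.degrees((R.inv()*G).as_rotvec())/6,2))
    print("t",round(float(s["time_s"]),1),"pos",p.round(1),"need",out.round(1))
E
python3 -m inch '0 0 0 0 0 -1.15;0 0 0 0 0 -1.15;0 0 0 0 0 -1.15;0 0 0 0 0 -1.15;0 0 0 0 0 -1.15;0 0 0 0 0 -1.15;0 0 0 0 0 -1.15;0 0 0 0 0 -1.15;0 0 0 0 0 -1.15;0 0 0 0 0 -1.15'
python3 -c "
from h import *
go([460,14,231],95)"
```

```text
time_s: 1.03
eef_pos: [229.2, -472.2, 231.1]
ee_rot: [-0.0, 0.674, 0.739, 0.0]
force: [0.2, -0.8, 0.4]
grip_width: 1.001
grip_force: 0.0
turn units [-0.   -0.    0.04]
t 1.0 pos [ 229.2 -472.2  231.1] need [4.632e+02 2.742e+02 3.000e-01]
```

```bash
for i in 1 ; do python3 -m inch '23.2 13.7 0 0 0 0;23.2 13.7 0 0 0 0;23.2 13.7 0 0 0 0;23.2 13.7 0 0 0 0;23.2 13.7 0 0 0 0;23.2 13.7 0 0 0 0;23.2 13.7 0 0 0 0;23.2 13.7 0 0 0 0;23.2 13.7 0 0 0 0;23.2 13.7 0 0 0 0'; python3 -m inch '23.2 13.7 0 0 0 0;23.2 13.7 0 0 0 0;23.2 13.7 0 0 0 0;23.2 13.7 0 0 0 0;23.2 13.7 0 0 0 0;23.2 13.7 0 0 0 0;23.2 13.7 0 0 0 0;23.2 13.7 0 0 0 0;23.2 13.7 0 0 0 0;23.2 13.7 0 0 0 0' ;done
python3 - <<'E'
from h import *
go([462,14,231],95)
c=ctrl.capture("wrist"); cv2.imwrite("pics/w1.png",c["image"][:,:,::-1])
R=cv2.Rodrigues(np.array(c["rvec"],float))[0]; print(np.round(-R.T@np.array(c["tvec"]).ravel()),R.round(2).tolist())
for k in HUE:
    for a,ce,bb,m in blobs(c["image"],k):
        r=cv2.minAreaRect(np.argwhere(m)[:,::-1].astype(np.float32))
        print(k,a,ce,bb,'cap z95',px2w(c,[ce],95)[0].round(1),'rim z28',px2w(c,[r[0]],28)[0].round(1))
E
```

```text
time_s: 1.87
eef_pos: [346.2, -228.2, 231.3]
ee_rot: [0.0, 0.676, 0.737, 0.0]
force: [0.7, -0.7, 0.1]
grip_width: 0.998
grip_force: 0.0
time_s: 2.7
eef_pos: [463.0, 14.7, 231.3]
ee_rot: [-0.0, 0.676, 0.737, -0.0]
force: [0.6, -0.2, 0.6]
grip_width: 1.0
grip_force: 0.0
turn units [-0.    0.   -0.02]
t 2.7 pos [463.   14.7 231.3] need [-0.6 -1.1  0.3]
[457.  81. 374.] [[1.0, 0.09, -0.0], [0.08, -0.96, 0.27], [0.02, -0.27, -0.96]]
red 1252 [274.4  29.8] [256   8  37  45] cap z95 [447.7 157.5] rim z28 [444.7 175.8]
red 2825 [416.7 200.1] [388 174  60  54] cap z95 [596.5  23. ] rim z28 [631.    8.8]
yellow 2123 [415.5 253.1] [387 231  54  51] cap z95 [606.9 -31.7] rim z28 [641.1 -62.7]
yellow 782 [275.1 269.6] [261 253  29  34] cap z95 [466.7 -61.8] rim z28 [468.8 -95.9]
green 819 [274.  117.9] [259 102  32  33] cap z95 [453.2  86.5] rim z28 [452.9  87.8]
green 2050 [420.8 138.1] [398 111  55  54] cap z95 [588.2  80.8] rim z28 [624.4  82. ]
blue 751 [279.5 196. ] [265 180  30  32] cap z95 [464.4  15.6] rim z28 [466.1   0.6]
```

View pics/w1.png

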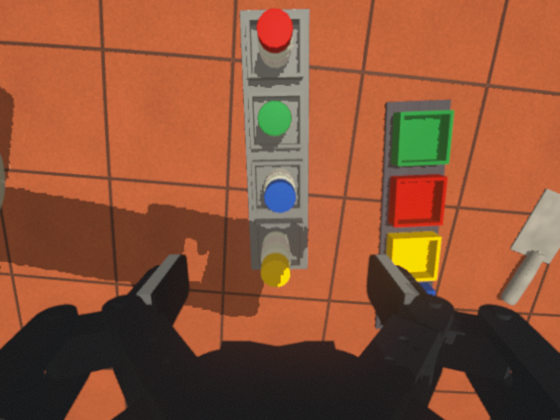

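Wrist view: all the caps and holders match the estimates, with the blue cap at (280,196) under the tool. Next I grasp blue.

```bash
python3 -m inch '0 1 18 0 0 0;0 0 18 0 0 0;0 0 18 0 0 0;0 0 18 0 0 0;0 0 18 0 0 0;0 0 18 0 0 0;0 0 18 0 0 0;0 0 18 0 0 0;0 0 14 0 0 0;0 0 8 0 0 0'
python3 -m inch '0 0 0 0 0 0;0 0 0 0 0 0;0 0 0 0 0 0;0 0 0 0 0 0;0 0 0 0 0 0;0 0 0 0 0 0;0 0 0 0 0 0;0 0 0 0 0 0;0 0 0 0 0 0;0 0 0 0 0 0' 0 30
python3 -c "
from h import *
c=ctrl.capture('side'); cv2.imwrite('pics/s1.png',cv2.resize(c['image'][120:320,200:400,::-1],None,fx=3,fy=3))"
```

```text
time_s: 3.58
eef_pos: [462.9, 13.5, 63.8]
ee_rot: [-0.001, 0.676, 0.737, -0.001]
force: [0.4, 0.8, -0.5]
grip_width: 1.001
grip_force: 0.0
time_s: 4.42
eef_pos: [464.2, 13.3, 66.1]
ee_rot: [0.001, 0.676, 0.737, 0.0]
force: [-0.5, 0.3, 6.4]
grip_width: 0.354
grip_force: 29.6
```

View pics/s1.png

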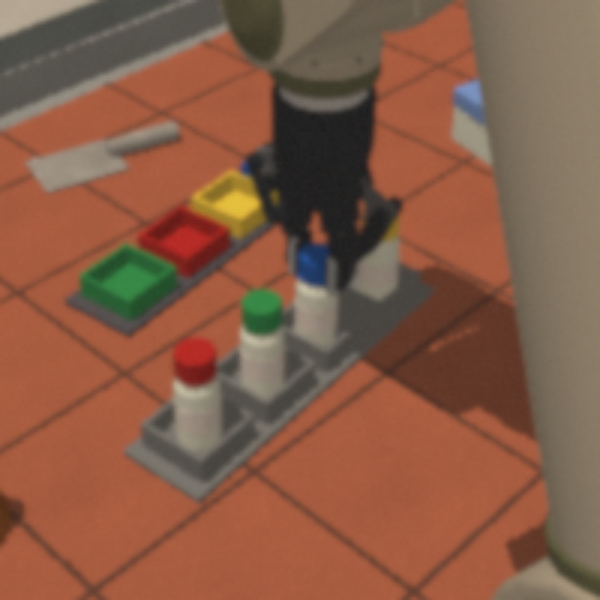

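The fingers hold the blue cap (opening 0.354, 29.6 N). I lift it.

```bash
python3 -m inch '0 0 -3 0 0 0;0 0 -8 0 0 0;0 0 -13 0 0 0;0 0 -13 0 0 0;0 0 -13 0 0 0;0 0 -13 0 0 0;0 0 -13 0 0 0;0 0 -10 0 0 0;0 0 -8 0 0 0;0 0 -6 0 0 0'
python3 -c "
from h import *
go([650,-139,160],95)"
```

```text
time_s: 5.3
eef_pos: [463.7, 13.4, 166.3]
ee_rot: [0.0, 0.676, 0.737, 0.0]
force: [0.2, 0.3, -0.5]
grip_width: 0.352
grip_force: 29.6
turn units [ 0.01  0.   -0.02]
t 5.3 pos [463.7  13.4 166.3] need [-167.7  172.6    6.5]
```

```bash
python3 -m inch '-8 8 0 0 0 0;-15 15 0 0 0 0;-20 21 0 0 0 0;-22 23 0 0 0 0;-22 23 0 0 0 0;-22 23 0 0 0 0;-21 21 0 0 0 0;-17 18 0 0 0 0;-13 13 0 0 0 0;-7 7 0 0 0 0'
python3 - <<'E'
from h import *
go([650,-139,160],95)
c=ctrl.capture("wrist"); cv2.imwrite("pics/w2.png",c["image"][:,:,::-1])
for k in HUE:
    for a,ce,bb,m in blobs(c["image"],k):
        r=cv2.minAreaRect(np.argwhere(m)[:,::-1].astype(np.float32))
        print(k,a,ce,bb,'cap z95',px2w(c,[ce],95)[0].round(1),'rim z28',px2w(c,[r[0]],28)[0].round(1))
E
```

```text
time_s: 6.13
eef_pos: [650.4, -140.6, 163.6]
ee_rot: [-0.0, 0.677, 0.736, -0.0]
force: [-1.4, 1.0, -0.6]
grip_width: 0.351
grip_force: 29.7
turn units [-0.01 -0.   -0.03]
t 6.1 pos [ 650.4 -140.6  163.6] need [ 1.6 -0.3  3.6]
red 4831 [273.9  32.8] [237   0  74  69] cap z95 [637.3 -18.1] rim z28 [634.7  -1.2]
red 107 [539.5 249.7] [533 236  11  28] cap z95 [ 855.5 -149.3] rim z28 [ 922.6 -173.5]
yellow 2338 [28.5 93. ] [ 0 69 61 47] cap z95 [474.1 -66.6] rim z28 [421.7 -63.2]
yellow 4808 [278.  115.6] [242  79  71  74] cap z95 [644.2 -68.4] rim z28 [644.1 -66.7]
blue 2196 [282.6 187.8] [249 166  65  61] cap z95 [ 651.7 -117.7] rim z28 [ 653.2 -140. ]
blue 4281 [277.3 275.4] [243 236  70  78] cap z95 [ 653.7 -187.4] rim z28 [ 656.7 -222.1]
```

View pics/w2.png

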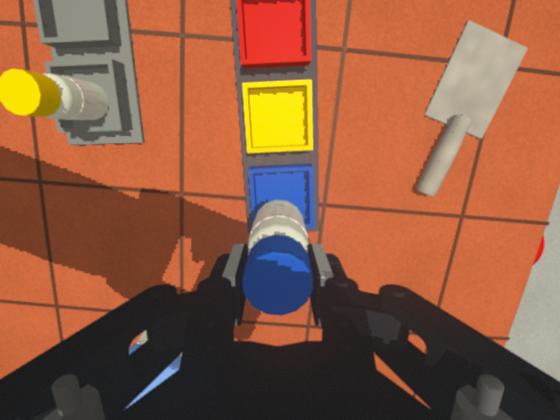

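The bottle hangs straight above the blue holder, whose visible part is centred near (282,198). I shift by 2 mm and lower.

```bash
python3 -m inch '-1.5 2 4 0 0 0;0 0 10 0 0 0;0 0 14 0 0 0;0 0 14 0 0 0;0 0 14 0 0 0;0 0 12 0 0 0;0 0 9 0 0 0;0 0 6 0 0 0;0 0 4 0 0 0;0 0 3 0 0 0'
python3 -c "
from h import *
go([652.5,-142,66.5],95)"
```

```text
time_s: 7.02
eef_pos: [651.4, -139.6, 75.1]
ee_rot: [0.0, 0.676, 0.737, 0.0]
force: [0.8, 0.3, 0.2]
grip_width: 0.35
grip_force: 29.7
turn units [ 0.    0.   -0.02]
t 7.0 pos [ 651.4 -139.6   75.1] need [-2.5  0.8  8.6]
```

```bash
python3 -m inch '-1 0.5 2 0 0 0;0 0 2 0 0 0;0 0 1 0 0 0;0 0 1 0 0 0;0 0 1 0 0 0;0 0 0.5 0 0 0;0 0 0.5 0 0 0;0 0 0.3 0 0 0;0 0 0 0 0 0;0 0 0 0 0 0'
```

```text
time_s: 7.85
eef_pos: [652.0, -140.6, 67.0]
ee_rot: [0.0, 0.676, 0.737, 0.0]
force: [0.3, -0.2, -0.5]
grip_width: 0.354
grip_force: 29.7
```

```bash
python3 -m inch '0 0 0.4 0 0 0;0 0 0.4 0 0 0;0 0 0.4 0 0 0;0 0 0.3 0 0 0;0 0 0.3 0 0 0;0 0 0.2 0 0 0;0 0 0 0 0 0;0 0 0 0 0 0;0 0 0 0 0 0;0 0 0 0 0 0'
```

```text
time_s: 8.68
eef_pos: [652.2, -140.7, 66.1]
ee_rot: [0.001, 0.676, 0.737, 0.0]
force: [-2.8, 0.1, 7.0]
grip_width: 0.351
grip_force: 30.3
```

Contact at 7 N, so I release, rise and look.

```bash
python3 -m inch '0 0 0 0 0 0;0 0 0 0 0 0;0 0 0 0 0 0;0 0 0 0 0 0;0 0 0 0 0 0;0 0 0 0 0 0;0 0 -3 0 0 0;0 0 -8 0 0 0;0 0 -12 0 0 0;0 0 -16 0 0 0' 1
python3 -m inch '0 0 -16 0 0 0;0 0 -16 0 0 0;0 0 -16 0 0 0;0 0 -16 0 0 0;0 0 -16 0 0 0;0 0 -12 0 0 0;0 0 -8 0 0 0;0 0 0 0 0 0;0 0 0 0 0 0;0 0 0 0 0 0'
python3 - <<'E'
from h import *
go([467,-63.5,160],95)
c=ctrl.capture("wrist"); cv2.imwrite("pics/w3.png",c["image"][:,:,::-1])
for k in HUE:
    for a,ce,bb,m in blobs(c["image"],k):
        r=cv2.minAreaRect(np.argwhere(m)[:,::-1].astype(np.float32))
        print(k,a,ce,bb,'cap z92',px2w(c,[ce],92)[0].round(1),'rim z28',px2w(c,[r[0]],28)[0].round(1))
E
```

```text
time_s: 9.52
eef_pos: [651.8, -140.5, 104.7]
ee_rot: [-0.0, 0.676, 0.737, -0.0]
force: [0.6, 0.4, 0.4]
grip_width: 0.997
grip_force: 0.0
time_s: 10.35
eef_pos: [651.7, -140.5, 203.2]
ee_rot: [-0.001, 0.676, 0.737, -0.0]
force: [-0.8, -0.2, 0.1]
grip_width: 1.004
grip_force: 0.0
turn units [-0.01 -0.01 -0.02]
t 10.3 pos [ 651.7 -140.5  203.2] need [  92.4 -177.4   43.5]
red 4520 [273.3  37.2] [240   1  66  75] cap z92 [636.7  -9.7] rim z28 [634.5   6.2]
red 207 [514.  237.9] [507 220  13  34] cap z92 [ 870.8 -154.4] rim z28 [ 927.9 -173.8]
yellow 1624 [64.2 97.3] [39 77 52 40] cap z92 [470.7 -66.5] rim z28 [426.7 -65.2]
yellow 3683 [276.9 117. ] [246  85  62  65] cap z92 [644.4 -68.3] rim z28 [644.3 -67. ]
blue 2202 [279.4 191.9] [252 161  56  59] cap z92 [ 651.9 -130.1] rim z28 [ 653.8 -142.5]
```

View pics/w3.png

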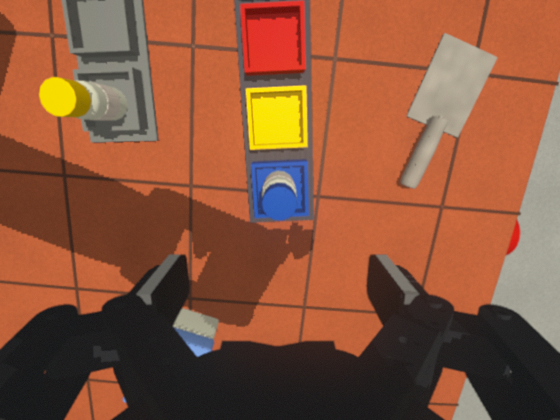

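Blue stands upright in the blue holder (cap at (279,200)). Next is yellow at about (467.5,-65).

```bash
python3 -m inch '5 -9 2 0 0 0;8 -15 4 0 0 0;10 -20 5 0 0 0;12 -22 5 0 0 0;12 -23 5 0 0 0;12 -23 5 0 0 0;11 -22 5 0 0 0;9 -19 5 0 0 0;7 -15 4 0 0 0;4 -8 3 0 0 0'
python3 - <<'E'
from h import *
go([467.5,-65,65],95)
c=ctrl.capture("wrist")
for k in HUE:
    for a,ce,bb,m in blobs(c["image"],k):
        print(k,a,ce,bb,'cap z92',px2w(c,[ce],92)[0].round(1))
E
```

```text
time_s: 11.23
eef_pos: [467.0, -65.1, 160.2]
ee_rot: [-0.001, 0.676, 0.737, -0.0]
force: [0.1, -0.6, -0.1]
grip_width: 1.001
grip_force: 0.0
turn units [-0.02 -0.01 -0.02]
t 11.2 pos [467.  -65.1 160.2] need [-0.   0.7 95.2]
red 5201 [464.4 135.4] [424 101  84  71] cap z92 [590.2   5.8]
yellow 4487 [455.8 212.8] [418 181  78  66] cap z92 [597.6 -49.6]
yellow 1475 [278.1 218.5] [257 196  43  45] cap z92 [466.9 -65.3]
green 509 [277.4   6.6] [258   0  40  17] cap z92 [454.6  72.4]
green 5984 [474.2  44.8] [433   6  85  80] cap z92 [583.2  62.7]
blue 618 [452.1 268.1] [422 255  62  40] cap z92 [605.8 -94.1]
blue 311 [477.7 303.8] [464 296  35  18] cap z92 [ 635.  -123.8]
```

```bash
python3 -m inch '0 0 6 0 0 0;0 0 12 0 0 0;0 0 14 0 0 0;0 0 14 0 0 0;0 0 14 0 0 0;0 0 12 0 0 0;0 0 10 0 0 0;0 0 6 0 0 0;0 0 4 0 0 0;0 0 2 0 0 0'
python3 -m inch '0 0 0 0 0 0;0 0 0 0 0 0;0 0 0 0 0 0;0 0 0 0 0 0;0 0 0 0 0 0;0 0 0 0 0 0;0 0 0 0 0 0;0 0 0 0 0 0;0 0 0 0 0 0;0 0 0 0 0 0' 0 30
python3 -m inch '0 0 -3 0 0 0;0 0 -8 0 0 0;0 0 -13 0 0 0;0 0 -13 0 0 0;0 0 -13 0 0 0;0 0 -13 0 0 0;0 0 -13 0 0 0;0 0 -10 0 0 0;0 0 -8 0 0 0;0 0 -6 0 0 0'
python3 -c "
from h import *
go([644,-68,165],96)"
```

```text
time_s: 12.12
eef_pos: [469.1, -66.0, 66.6]
ee_rot: [-0.0, 0.676, 0.737, -0.0]
force: [-0.3, 0.7, 1.8]
grip_width: 1.0
grip_force: 0.0
time_s: 12.95
eef_pos: [469.1, -66.0, 67.4]
ee_rot: [0.0, 0.676, 0.737, 0.0]
force: [-1.9, -0.6, 6.2]
grip_width: 0.352
grip_force: 29.3
time_s: 13.78
eef_pos: [469.1, -65.9, 168.0]
ee_rot: [0.0, 0.676, 0.737, 0.0]
force: [0.1, -0.7, -1.4]
grip_width: 0.35
grip_force: 29.7
turn units [ 0.01  0.   -0.19]
t 13.8 pos [469.1 -65.9 168. ] need [-17.  174.1   3.2]
```

```bash
python3 -m inch '-1 8 0 0 0 0;-2 15 0 0 0 0;-2 21 0 0 0 0;-2 23 0 0 0 0;-2 23 0 0 0 0;-2 23 0 0 0 0;-2 21 0 0 0 0;-2 18 0 0 0 0;-1 14 0 0 0 0;-1 8 0 0 0 0'
python3 - <<'E'
from h import *
c=ctrl.capture("wrist"); cv2.imwrite("pics/w4.png",c["image"][:,:,::-1])
for k in HUE:
    for a,ce,bb,m in blobs(c["image"],k):
        r=cv2.minAreaRect(np.argwhere(m)[:,::-1].astype(np.float32))
        print(k,a,ce,bb,'cap z92',px2w(c,[ce],92)[0].round(1),'rim z28',px2w(c,[r[0]],28)[0].round(1))
go([644,-68,67],95)
E
```

```text
time_s: 14.62
eef_pos: [645.1, -67.8, 165.6]
ee_rot: [-0.001, 0.676, 0.737, -0.0]
force: [0.5, 0.9, -0.6]
grip_width: 0.35
grip_force: 29.8
red 4756 [273.2 113.6] [238  78  70  73] cap z92 [635.4   5.5] rim z28 [634.3   7.4]
red 78 [525.1 298.9] [520 287   9  23] cap z92 [ 857.4 -122.4] rim z28 [ 922.3 -157.5]
yellow 2983 [277.8 186.8] [244 162  66  65] cap z92 [643.  -45.5] rim z28 [643.6 -65.1]
yellow 4403 [277.3 276.3] [242 236  71  80] cap z92 [ 648.8 -118. ] rim z28 [ 652.1 -151.5]
green 4236 [268.5  29.8] [233   0  72  63] cap z92 [628.   57.5] rim z28 [624.7  74.1]
turn units [-0.01 -0.   -0.02]
t 14.7 pos [645.6 -67.9 165.5] need [ 0.  -1.5 98.5]
```

Well aligned, so I lower.

```bash
python3 -m inch '0 -1 4 0 0 0;0 0 10 0 0 0;0 0 14 0 0 0;0 0 14 0 0 0;0 0 14 0 0 0;0 0 13 0 0 0;0 0 11 0 0 0;0 0 7 0 0 0;0 0 4 0 0 0;0 0 3 0 0 0'
python3 -m inch '0 0 1 0 0 0;0 0 0.5 0 0 0;0 0 0.5 0 0 0;0 0 0.3 0 0 0;0 0 0.3 0 0 0;0 0 0.3 0 0 0;0 0 0 0 0 0;0 0 0 0 0 0;0 0 0 0 0 0;0 0 0 0 0 0'
```

```text
time_s: 15.5
eef_pos: [642.6, -68.1, 72.6]
ee_rot: [-0.0, 0.676, 0.737, -0.0]
force: [0.1, -0.4, -1.1]
grip_width: 0.35
grip_force: 29.8
time_s: 16.33
eef_pos: [642.8, -68.1, 70.1]
ee_rot: [0.0, 0.676, 0.737, 0.0]
force: [-0.0, -0.1, 0.1]
grip_width: 0.357
grip_force: 29.8
```

```bash
python3 -m inch '0 0 1 0 0 0;0 0 0.5 0 0 0;0 0 0.3 0 0 0;0 0 0.3 0 0 0;0 0 0.3 0 0 0;0 0 0.3 0 0 0;0 0 0.3 0 0 0;0 0 0 0 0 0;0 0 0 0 0 0;0 0 0 0 0 0'
```

```text
time_s: 17.17
eef_pos: [642.8, -68.2, 67.5]
ee_rot: [0.0, 0.676, 0.737, 0.0]
force: [-2.8, -0.0, 4.7]
grip_width: 0.35
grip_force: 30.3
```

Touchdown at 4.7 N, so I release and rise.

```bash
python3 -m inch '0 0 0 0 0 0;0 0 0 0 0 0;0 0 0 0 0 0;0 0 0 0 0 0;0 0 0 0 0 0;0 0 0 0 0 0;0 0 -3 0 0 0;0 0 -8 0 0 0;0 0 -12 0 0 0;0 0 -16 0 0 0' 1
python3 -m inch '0 0 -16 0 0 0;0 0 -16 0 0 0;0 0 -16 0 0 0;0 0 -14 0 0 0;0 0 -10 0 0 0;0 0 -6 0 0 0;0 0 0 0 0 0;0 0 0 0 0 0;0 0 0 0 0 0;0 0 0 0 0 0'
python3 - <<'E'
from h import *
go([453.5,86,160],95)
c=ctrl.capture("wrist"); cv2.imwrite("pics/w5.png",c["image"][:,:,::-1])
for k in HUE:
    for a,ce,bb,m in blobs(c["image"],k):
        r=cv2.minAreaRect(np.argwhere(m)[:,::-1].astype(np.float32))
        print(k,a,ce,bb,'cap z92',px2w(c,[ce],92)[0].round(1),'rim z28',px2w(c,[r[0]],28)[0].round(1))
E
```

```text
time_s: 18.0
eef_pos: [642.5, -68.1, 106.9]
ee_rot: [-0.0, 0.676, 0.737, -0.0]
force: [0.4, -0.8, 0.8]
grip_width: 0.997
grip_force: 0.0
time_s: 18.83
eef_pos: [642.5, -68.1, 183.2]
ee_rot: [-0.001, 0.676, 0.737, -0.0]
force: [0.3, 0.4, 0.3]
grip_width: 1.002
grip_force: 0.0
turn units [-0.01 -0.01 -0.02]
t 18.8 pos [642.5 -68.1 183.2] need [ 169.6 -175.1   23.6]
red 4194 [276.3 114.4] [243  81  66  69] cap z92 [634.7   5.5] rim z28 [634.2   7.3]
red 112 [516.9 291.6] [511 277  11  27] cap z92 [ 862.2 -125.7] rim z28 [ 924.3 -158.2]
yellow 3252 [280.2 192.9] [249 160  62  69] cap z92 [642.9 -54.1] rim z28 [644.5 -69.7]
green 89 [45.4  1.6] [33  0 25  5] cap z92 [466.7  69. ] rim z28 [419.9  88. ]
green 4259 [272.   31.9] [238   0  68  67] cap z92 [627.   60.9] rim z28 [623.9  77.2]
blue 48 [301.8 268.3] [300 262   5  13] cap z92 [ 667.1 -118.4] rim z28 [ 675.6 -149.7]
blue 55 [259.1 276.5] [257 264   8  21] cap z92 [ 631.2 -129.3] rim z28 [ 630.9 -160.9]
blue 85 [306.7 276.6] [299 267  12  17] cap z92 [ 672.2 -125.9] rim z28 [ 679.3 -157.9]
blue 47 [269.9 287.8] [267 279  10  20] cap z92 [ 641.4 -139.5] rim z28 [ 642.9 -177.4]
blue 144 [292.6 294.9] [284 285  15  20] cap z92 [ 661.9 -144.7] rim z28 [ 668.9 -184.6]
```

View pics/w5.png

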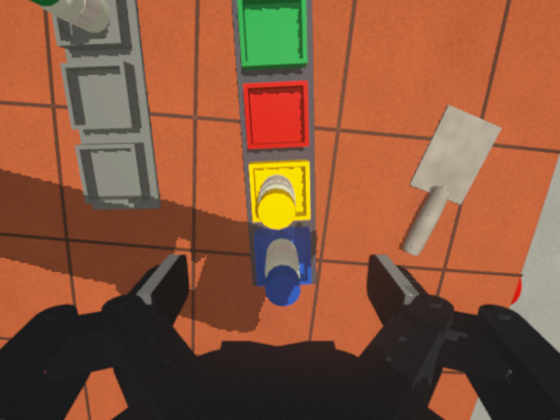

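Yellow and blue both stand upright in their holders (caps at (277,209) and (283,285)). Green is next.

```bash
python3 -m inch '8 -8 1 0 0 0;15 -15 2 0 0 0;20 -21 3 0 0 0;22 -23 3 0 0 0;22 -23 3 0 0 0;22 -23 3 0 0 0;21 -22 3 0 0 0;18 -18 2 0 0 0;13 -14 2 0 0 0;8 -8 1 0 0 0'
python3 - <<'E'
from h import *
go([453.5,86,65],95)
c=ctrl.capture("wrist")
for k in ['green']:
    for a,ce,bb,m in blobs(c["image"],k):
        print(k,a,ce,bb,'cap z92',px2w(c,[ce],92)[0].round(1))
E
```

```text
time_s: 19.72
eef_pos: [452.3, 86.5, 160.8]
ee_rot: [-0.0, 0.676, 0.737, -0.0]
force: [-1.0, -0.1, -0.6]
grip_width: 0.999
grip_force: 0.0
turn units [-0.01 -0.   -0.01]
t 19.7 pos [452.3  86.5 160.8] need [-0.6  1.2 95.8]
green 2644 [449.9 214.5] [422 186  66  62] cap z92 [579.2 100.1]
green 1204 [279.6 218.6] [260 200  40  38] cap z92 [453.4  86. ]
```

```bash
python3 -m inch '-0.5 1 6 0 0 0;0 0 12 0 0 0;0 0 14 0 0 0;0 0 14 0 0 0;0 0 14 0 0 0;0 0 12 0 0 0;0 0 10 0 0 0;0 0 7 0 0 0;0 0 4 0 0 0;0 0 2 0 0 0'
python3 -m inch '0 0 0 0 0 0;0 0 0 0 0 0;0 0 0 0 0 0;0 0 0 0 0 0;0 0 0 0 0 0;0 0 0 0 0 0;0 0 0 0 0 0;0 0 0 0 0 0;0 0 0 0 0 0;0 0 0 0 0 0' 0 30
python3 -m inch '0 0 -3 0 0 0;0 0 -8 0 0 0;0 0 -13 0 0 0;0 0 -13 0 0 0;0 0 -13 0 0 0;0 0 -13 0 0 0;0 0 -13 0 0 0;0 0 -10 0 0 0;0 0 -8 0 0 0;0 0 -6 0 0 0'
python3 -c "
from h import *
go([625,82,165],95)"
```

```text
time_s: 20.6
eef_pos: [455.4, 84.5, 65.5]
ee_rot: [-0.0, 0.677, 0.736, -0.0]
force: [-1.0, 0.3, 0.5]
grip_width: 1.001
grip_force: 0.0
time_s: 21.43
eef_pos: [455.2, 84.9, 66.5]
ee_rot: [0.0, 0.676, 0.737, 0.0]
force: [-1.4, 0.1, 6.8]
grip_width: 0.35
grip_force: 29.3
time_s: 22.27
eef_pos: [455.1, 84.9, 167.1]
ee_rot: [0.0, 0.676, 0.737, 0.0]
force: [0.7, 0.1, -0.6]
grip_width: 0.353
grip_force: 29.6
turn units [ 0.01  0.   -0.02]
t 22.3 pos [455.1  84.9 167.1] need [-17.4 169.    2.3]
```

```bash
python3 -m inch '-1 8 0 0 0 0;-2 15 0 0 0 0;-2 20 0 0 0 0;-2 22 0 0 0 0;-2 22 0 0 0 0;-2 22 0 0 0 0;-2 20 0 0 0 0;-2 18 0 0 0 0;-1 14 0 0 0 0;-1 8 0 0 0 0'
python3 - <<'E'
from h import *
c=ctrl.capture("wrist"); cv2.imwrite("pics/w6.png",c["image"][:,:,::-1])
for k in HUE:
    for a,ce,bb,m in blobs(c["image"],k):
        r=cv2.minAreaRect(np.argwhere(m)[:,::-1].astype(np.float32))
        print(k,a,ce,bb,'cap z92',px2w(c,[ce],92)[0].round(1),'rim z28',px2w(c,[r[0]],28)[0].round(1))
go([625,82,67],95)
E
```

```text
time_s: 23.1
eef_pos: [626.3, 82.3, 164.7]
ee_rot: [-0.0, 0.676, 0.737, -0.0]
force: [-0.3, -0.4, -0.3]
grip_width: 0.352
grip_force: 29.7
red 2350 [35.  89.1] [ 5 65 63 47] cap z92 [451.6 159. ] rim z28 [402.6 163.2]
yellow 637 [302.3 321.7] [288 299  23  44] cap z92 [654.3  -7.9] rim z28 [664.8 -54. ]
yellow 351 [259.6 323.1] [254 306  16  38] cap z92 [618.8 -12.3] rim z28 [620.5 -61.5]
green 1944 [275.4 185.7] [244 166  64  60] cap z92 [622.3 105.4] rim z28 [623.7  82.8]
green 2188 [271.6 274. ] [243 247  69  64] cap z92 [625.2  34. ] rim z28 [627.    1.4]
turn units [-0.01 -0.   -0.02]
t 23.1 pos [626.8  82.  164.6] need [ 0.1 -1.7 97.6]
```

View pics/w6.png

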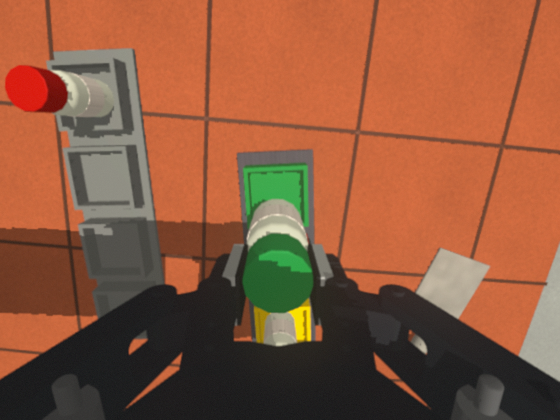

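The green bottle hangs centred over the green holder (276,190), with red waiting at (35,89). I lower green.

```bash
python3 -m inch '0 -1.5 4 0 0 0;0 0 10 0 0 0;0 0 14 0 0 0;0 0 14 0 0 0;0 0 14 0 0 0;0 0 13 0 0 0;0 0 11 0 0 0;0 0 7 0 0 0;0 0 4 0 0 0;0 0 3 0 0 0'
python3 -m inch '0 0 1 0 0 0;0 0 0.5 0 0 0;0 0 0.5 0 0 0;0 0 0.3 0 0 0;0 0 0.3 0 0 0;0 0 0.2 0 0 0;0 0 0.2 0 0 0;0 0 0 0 0 0;0 0 0 0 0 0;0 0 0 0 0 0'
```

```text
time_s: 23.98
eef_pos: [623.3, 82.3, 71.7]
ee_rot: [-0.0, 0.676, 0.737, -0.0]
force: [0.2, -0.2, -0.4]
grip_width: 0.353
grip_force: 29.8
time_s: 24.82
eef_pos: [623.4, 82.3, 69.1]
ee_rot: [-0.0, 0.676, 0.737, 0.0]
force: [0.7, 0.2, -0.6]
grip_width: 0.35
grip_force: 29.8
```

```bash
python3 -m inch '0 0 1 0 0 0;0 0 0.5 0 0 0;0 0 0.3 0 0 0;0 0 0.3 0 0 0;0 0 0.3 0 0 0;0 0 0.3 0 0 0;0 0 0.3 0 0 0;0 0 0 0 0 0;0 0 0 0 0 0;0 0 0 0 0 0'
```

```text
time_s: 25.65
eef_pos: [623.5, 82.3, 66.5]
ee_rot: [0.0, 0.676, 0.737, 0.0]
force: [-1.6, -1.4, 5.5]
grip_width: 0.355
grip_force: 30.4
```

```bash
python3 -m inch '0 0 0 0 0 0;0 0 0 0 0 0;0 0 0 0 0 0;0 0 0 0 0 0;0 0 0 0 0 0;0 0 0 0 0 0;0 0 -3 0 0 0;0 0 -8 0 0 0;0 0 -12 0 0 0;0 0 -16 0 0 0' 1
python3 -m inch '0 0 -16 0 0 0;0 0 -16 0 0 0;0 0 -16 0 0 0;0 0 -14 0 0 0;0 0 -10 0 0 0;0 0 -6 0 0 0;0 0 0 0 0 0;0 0 0 0 0 0;0 0 0 0 0 0;0 0 0 0 0 0'
python3 - <<'E'
from h import *
go([448,160,160],95)
c=ctrl.capture("wrist"); cv2.imwrite("pics/w7.png",c["image"][:,:,::-1])
E
```

```text
time_s: 26.48
eef_pos: [623.1, 82.2, 105.9]
ee_rot: [-0.0, 0.676, 0.737, -0.0]
force: [0.4, 0.1, -0.9]
grip_width: 0.997
grip_force: 0.0
time_s: 27.32
eef_pos: [623.1, 82.3, 182.2]
ee_rot: [-0.001, 0.676, 0.737, -0.0]
force: [0.5, -0.1, 0.1]
grip_width: 1.002
grip_force: 0.0
turn units [-0.01 -0.   -0.02]
t 27.3 pos [623.1  82.3 182.2] need [  92.3 -167.8   22.5]
```

View pics/w7.png

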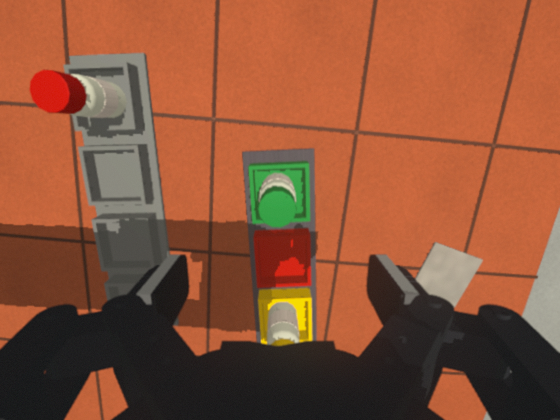

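Green stands upright in the green holder (cap at (278,208)). Now red.

```bash
python3 -m inch '5 -8 1 0 0 0;8 -15 2 0 0 0;10 -20 3 0 0 0;12 -22 3 0 0 0;12 -22 3 0 0 0;12 -22 3 0 0 0;11 -20 3 0 0 0;10 -17 2 0 0 0;7 -13 2 0 0 0;5 -8 1 0 0 0'
python3 - <<'E'
from h import *
go([448,160,65],95)
c=ctrl.capture("wrist")
for k in ['red']:
    for a,ce,bb,m in blobs(c["image"],k):
        print(k,a,ce,bb,'cap z92',px2w(c,[ce],92)[0].round(1))
E
```

```text
time_s: 28.2
eef_pos: [447.7, 160.2, 159.7]
ee_rot: [-0.0, 0.676, 0.737, -0.0]
force: [-0.5, -0.2, 0.2]
grip_width: 1.003
grip_force: 0.0
turn units [-0.01 -0.   -0.01]
t 28.2 pos [447.7 160.2 159.7] need [-0.3  0.4 94.7]
red 1459 [277.8 218.4] [257 196  42  45] cap z92 [447.4 160.1]
```

```bash
python3 -m inch '0 0 6 0 0 0;0 0 12 0 0 0;0 0 14 0 0 0;0 0 14 0 0 0;0 0 14 0 0 0;0 0 12 0 0 0;0 0 10 0 0 0;0 0 6 0 0 0;0 0 4 0 0 0;0 0 2 0 0 0'
python3 -m inch '0 0 0 0 0 0;0 0 0 0 0 0;0 0 0 0 0 0;0 0 0 0 0 0;0 0 0 0 0 0;0 0 0 0 0 0;0 0 0 0 0 0;0 0 0 0 0 0;0 0 0 0 0 0;0 0 0 0 0 0' 0 30
python3 -m inch '0 0 -3 0 0 0;0 0 -8 0 0 0;0 0 -13 0 0 0;0 0 -13 0 0 0;0 0 -13 0 0 0;0 0 -13 0 0 0;0 0 -15 0 0 0;0 0 -15 0 0 0;0 0 -11 0 0 0;0 0 -6 0 0 0'
python3 -c "
from h import *
go([634.5,6.5,175],95)"
```

```text
time_s: 29.08
eef_pos: [449.4, 159.6, 65.7]
ee_rot: [-0.0, 0.676, 0.737, -0.0]
force: [0.1, -0.7, 0.0]
grip_width: 1.001
grip_force: 0.0
time_s: 29.92
eef_pos: [449.3, 159.7, 66.5]
ee_rot: [0.0, 0.676, 0.737, 0.0]
force: [-1.5, 0.2, 6.0]
grip_width: 0.351
grip_force: 29.4
time_s: 30.75
eef_pos: [449.6, 159.8, 177.9]
ee_rot: [0.001, 0.676, 0.737, 0.001]
force: [0.7, -0.4, -0.6]
grip_width: 0.349
grip_force: 29.6
turn units [ 0.02 -0.   -0.02]
t 30.8 pos [449.6 159.8 177.9] need [-168.5  171.2    3.3]
```

```bash
python3 -m inch '-8 8 0 0 0 0;-15 15 0 0 0 0;-20 21 0 0 0 0;-22 22 0 0 0 0;-22 22 0 0 0 0;-22 22 0 0 0 0;-21 21 0 0 0 0;-17 18 0 0 0 0;-13 13 0 0 0 0;-8 8 0 0 0 0'
python3 - <<'E'
from h import *
c=ctrl.capture("wrist"); cv2.imwrite("pics/w8.png",c["image"][:,:,::-1])
go([634.5,6.5,67],95)
E
```

```text
time_s: 31.58
eef_pos: [634.0, 4.4, 174.5]
ee_rot: [-0.001, 0.677, 0.736, -0.0]
force: [-0.0, 0.2, -1.6]
grip_width: 0.354
grip_force: 29.7
turn units [-0.01  0.   -0.04]
t 31.6 pos [634.6   3.6 174.4] need [  3.    0.2 107.4]
```

View pics/w8.png

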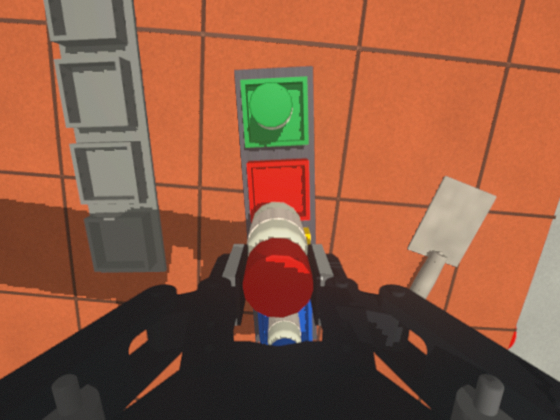

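The red bottle is over the red holder (279,190), and green is still upright at (270,106). I lower red with a 2 mm shift.

```bash
python3 -m inch '2 0.5 4 0 0 0;0 0 12 0 0 0;0 0 16 0 0 0;0 0 16 0 0 0;0 0 16 0 0 0;0 0 14 0 0 0;0 0 11 0 0 0;0 0 7 0 0 0;0 0 4 0 0 0;0 0 3 0 0 0'
python3 -m inch '0 0 1 0 0 0;0 0 0.5 0 0 0;0 0 0.5 0 0 0;0 0 0.3 0 0 0;0 0 0.3 0 0 0;0 0 0.2 0 0 0;0 0 0.2 0 0 0;0 0 0 0 0 0;0 0 0 0 0 0;0 0 0 0 0 0'
```

```text
time_s: 32.47
eef_pos: [633.1, 9.0, 72.9]
ee_rot: [0.0, 0.676, 0.737, 0.0]
force: [0.5, 0.1, -0.4]
grip_width: 0.352
grip_force: 29.7
time_s: 33.3
eef_pos: [633.2, 8.8, 70.1]
ee_rot: [-0.0, 0.676, 0.737, 0.0]
force: [-0.2, 0.1, -0.2]
grip_width: 0.356
grip_force: 29.7
```

```bash
python3 -m inch '-1.5 0 1 0 0 0;0 0 0.8 0 0 0;0 0 0.5 0 0 0;0 0 0.5 0 0 0;0 0 0.3 0 0 0;0 0 0.3 0 0 0;0 0 0.3 0 0 0;0 0 0.2 0 0 0;0 0 0 0 0 0;0 0 0 0 0 0'
```

```text
time_s: 34.13
eef_pos: [633.4, 7.3, 66.5]
ee_rot: [0.0, 0.676, 0.737, 0.0]
force: [-1.3, -0.4, 5.6]
grip_width: 0.351
grip_force: 30.1
```

```bash
python3 -m inch '0 0 0 0 0 0;0 0 0 0 0 0;0 0 0 0 0 0;0 0 0 0 0 0;0 0 0 0 0 0;0 0 0 0 0 0;0 0 -3 0 0 0;0 0 -8 0 0 0;0 0 -12 0 0 0;0 0 -16 0 0 0' 1
python3 -m inch '0 0 -16 0 0 0;0 0 -16 0 0 0;0 0 -16 0 0 0;0 0 -16 0 0 0;0 0 -16 0 0 0;0 0 -10 0 0 0;0 0 -6 0 0 0;0 0 0 0 0 0;0 0 0 0 0 0;0 0 0 0 0 0'
python3 -m inch '0 -10 0 0 0 0;0 -20 0 0 0 0;0 -25 0 0 0 0;0 -25 0 0 0 0;0 -25 0 0 0 0;0 -25 0 0 0 0;0 -20 0 0 0 0;0 -10 0 0 0 0;0 0 0 0 0 0;0 0 0 0 0 0'
python3 - <<'E'
from h import *
c=ctrl.capture("wrist"); t=ctrl.capture("top")
cv2.imwrite("pics/fin.png",np.hstack([c["image"][:,160:],cv2.resize(t["image"][120:320,180:380],(400,420))])[:,:,::-1])
E
```

```text
time_s: 34.97
eef_pos: [633.1, 7.4, 105.9]
ee_rot: [-0.0, 0.676, 0.737, -0.0]
force: [-0.1, 0.4, 0.3]
grip_width: 1.002
grip_force: 0.0
time_s: 35.8
eef_pos: [632.9, 7.4, 200.2]
ee_rot: [-0.001, 0.676, 0.737, -0.0]
force: [0.1, 0.7, 0.1]
grip_width: 1.0
grip_force: 0.0
time_s: 36.63
eef_pos: [474.0, -6.3, 201.0]
ee_rot: [-0.0, 0.676, 0.736, -0.0]
force: [0.2, -0.5, -0.6]
grip_width: 1.001
grip_force: 0.0
```

View pics/fin.png

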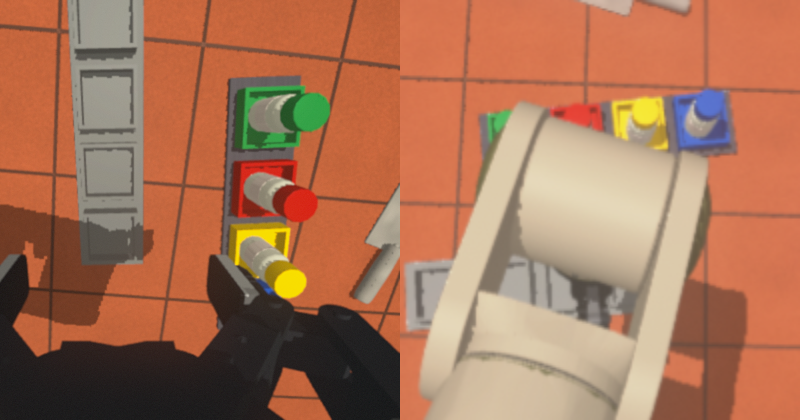

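Green, red, yellow and blue all stand in their matching holders, and the apparent lean is only perspective. I hand in.

```bash
python3 -c "
from rig import ctrl
print(ctrl.finish_job())"
```

```text
the job is handed in; nothing more can be done
None
```

All four bottles were placed in order (blue, yellow, green, red), each standing upright in the holder of its colour in the last pictures, and the job was handed in at about 37 s; no verdict was returned.

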